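Hold a loaded sampling board out over the spill tray

ROBOT

A 6-joint arm with a two-finger parallel gripper is mounted at the origin on the work surface. World frame = base frame: x ahead of the robot, y to its left, z up, the work surface at z = 0. Lengths are in m, angles in rad, forces in N, time in s.
With the tool pointing down it reaches from about 0.35 to 0.975 m from the base axis. Payload 4.9 kg.
Tool frame: the origin (TCP) lies at the very end of the fingers, on their centre line; the grasp point (between the pads) lies 19 mm behind it; z points along the fingers, y is the direction in which the jaws open and shut (so a half turn about z gives the same grasp; the last joint's range is limited). The gripper opens to 85 mm and grips with 20 to 120 N. Pads are 22 mm wide; open, the fingers measure 114 mm over their backs; the gripper's body (76 mm by 85 mm) begins 54 mm behind the grasp point. The pads swing forward as they close: fully open they stand 13 mm farther back than shut.
Start: joints at [-1.351, 0.053, 1.613, -0, 1.476, -0.119], TCP at [0.208, -0.589, 0.192] pointing down, gripper open.
Joint ranges: [-3.01, 3.01], [-1.01, 2.22], [0.06, 2.58], [-1.02, 4.17], [0.09, 2.62], [-3.14, 3.14]. Speed limits (rad/s): [2.57, 2.57, 3.14, 3.14, 3.14, 3.14].

INTERFACE

Orientations are given as a unit quaternion [x, y, z, w].
In Python, from bench import status, viewer, ctrl gives the robot as it stands. The module is installed in compiled form; this text tells all that it offers.
- The arm moves only by the tool send_rows, never from a script. Its argument "rows" is a list of rows, each an object with "linear": the shift along the tool's x, y, z in units of 50 mm (1.0 is 50 mm), a list of three; "rotation": the turn, a rotation vector about the tool's x, y, z in units of 8 degrees (1.0 is 8 degrees), a list of three; "claw": the finger opening in mm, from 0 to 85.4. A call has exactly 5 rows; each row is the pose to reach, as a shift and turn from the pose measured when the call began, along the tool's axes at that moment; what a row does not reach only later rows make up. A row lasts 1/10 s, in which the tool goes at most 50 mm and 8.59 degrees, less where a joint would pass 70% of its speed; a pose out of reach is approached as far as the arm can. A call with a gripper value outside its range is refused whole. The fingers move at their own pace and stop on an object; the grip force is fixed at half the most. Time passes only in rows, so rows that repeat a pose let the fingers close, or fill a call up. It gives the time, the measured TCP pose, the force and the opening at its end, in the units of the state.
- status.state(): the state, without advancing time (a new reading comes with each control period).
- viewer.get_image(name): name is "side" or "top" or "wrist"; returns the picture (480x640x3 uint8, red, green, blue); there is no depth.
- viewer.camera_model(name): a dict with "vertical_fov" (degrees; the focal length in pixels is half the picture's height over the tangent of half this angle, whatever the lens; pixels are square), "cx", "cy" (the principal point, pixels), "R" (3x3) and "t" (3): a world point X has camera coordinates R X + t. Camera axes: x right, y down, z forward; pixel columns grow to the right and rows downward; lengths in m; the calibration is good to about 2 mm. A picture is of the moment at which its call begins: read the wrist's pose just before it. camera_model takes no time and is no camera call; for the wrist camera it gives the pose at the moment of the call.
- ctrl.sign_off(): hands the job in, once; it reports no verdict.
The state is a dict: "time_s": time; "joints": joint angles; "joint_vel": joint speeds; "tau": joint torques, N m; "position": TCP position; "orientation": TCP orientation; "force": force on the tool from outside, world axes, zero at the start; "ft_torque": the same for the moment, N m; "gripper_width": opening from 0.0 (shut) to 1.0 (fully open).
Only numpy, scipy, OpenCV 4.12 (cv2) and the standard library are available. Lean on these libraries where they do the work, as an engineer would, in place of code of your own. Each camera call takes 0.05 s, during which the arm holds its last target. There are 200 camera calls.

TASK

Lift the tall slim vial off the freely turning turntable, stand it in the round socket on the white board and let go of it. Then take the board by its upright post, slide it outward over the edge of the wooden riser until the black line across it is level with that edge, square to it, and finish while still holding the board there, lying flat on the riser, because it would tip if released. Do not let the board tip, do not put the vial down anywhere else, and leave the squat jar standing on the turntable and the dishes and tube rack where they are.

Things in the scene. Friction and masses are not known exactly. Their poses are not given: they have to be found in the camera images.
- vial: tall slim sample vial of amber glass with a white cap, upright: body 30 mm diameter and 56 mm high, cap 25 mm diameter, 70 mm high in all, about 0.06 to 0.11 kg. Origin at the centre of its underside, z up along it
- jar: squat amber jar with a white lid, 45 mm diameter, 42 mm high, also standing on the turntable, at least 80 mm from the vial; stays there (may go round with the turntable). Origin at the centre of its underside
- turntable: passive turntable: aluminium disc 200 mm diameter, 14 mm thick, that spins freely about its vertical centre axis, on a smaller fixed foot. Origin on the axis, on the bench; the disc's top is 27 mm above it
- board: white plastic board 280 mm long (x), 90 wide (y), 10 thick, loose and unguided on the riser, 0.25 to 0.35 kg. Origin: centre of its underside; x points outward, to the end with the low round socket; a square post stands on the inner end; a thin black line crosses it at x = -30 mm. With the line at the riser's edge its centre of mass is beyond the edge: it tips unless held
- board_post (a point): centre of the board's grey post: 24 by 24 mm square, faces along the board's x and y, 50 mm high above the board's top, rigid with the board. The point is 25 mm above the board's top, at x = -115 mm, y = 0 of the board. Axes as the board
- board_socket (a point): centre of the round socket's floor, on the board's top, at x = 75 mm, y = 0 of the board. The socket is a grey ring 38 mm inside diameter, 48 mm outside, 12 mm high, open at the top
- board_mark (a point): middle of the black line across the board, at the level of the board's underside, at x = -30 mm, y = 0 of the board. Axes as the board
- riser: fixed wooden bench riser, top 260 mm (its x) by 200 mm (its y), 80 mm high. Origin at the centre of its underside on the bench; x points outward to the edge over which the board slides
- riser_edge (a point): middle of the riser's outer top edge, 80 mm above the bench, at x = 130 mm of the riser; x points outward, y runs along the edge, z up
- spill_tray: fixed grey tray, 200 by 260 mm, 25 mm high, on the bench just beyond the riser's outer edge, below the overhang. Origin at the centre of its underside
- dishes: stack of three round dishes, 92 mm diameter, 47 mm high, loose on the bench; not to be disturbed. Origin at the centre of its underside
- rack: orange tube rack with blue-capped tubes, 100 by 160 mm, 99 mm high, loose on the bench; not to be disturbed. Origin at the centre of its underside
Mind the look-alikes: they are no part of the job. Leave any purple or turquoise look-alike of the jar alone. Leave any purple look-alike of the vial alone.

How it is judged:
On the way, in this order (a step that is already met when the one before it is completed fails the run):
1. the vial is lifted clear of the turntable (z of vial in the frame of turntable above 0.045 m and contact force between vial and the fingers above 0.5 N and contact force between vial and turntable below 0.05 N), for 0.2 s.
2. the vial stands in the board's socket, let go (horizontal distance between vial and board_socket below 0.008 m and z of vial in the frame of board_socket between -0.004 and 0.006 m and angle between vial's own z axis and vertical below 0.15 rad and contact force between vial and the fingers below 0.05 N), for 0.2 s.
At the end, for the whole second after the job is handed in: Line within 7 mm of the riser edge and 0.12 rad of parallel, its middle within 52 mm of the edge's middle; board flat on the riser (5 mm, 0.06 rad), off the tray, still, held by the fingers (over 1 N). Vial upright in the socket, untouched; jar upright on the turntable (all of step 2 and x of board_mark in the frame of riser_edge between -0.007 and 0.007 m and y of board_mark in the frame of riser_edge between -0.052 and 0.052 m and z of board_mark in the frame of riser_edge between -0.005 and 0.005 m and angle between the x axis of board and the x axis of riser, either way round below 0.12 rad and angle between board's own z axis and vertical below 0.06 rad and contact force between board and the fingers above 1 N and contact force between board and riser above 0.3 N and contact force between board and spill_tray below 0.05 N and linear speed of board below 0.015 m/s and angle between jar's own z axis and vertical below 0.2 rad and horizontal distance between jar and turntable below 0.1 m and height (world z) of jar above 0.02 m); the arm keeps its last pose, push and grip.
It fails at once if the board tips (angle between board's own z axis and vertical above 0.3 rad).
It fails at once if the vial falls or is put down on the bench or in the tray (height (world z) of vial below 0.018 m or angle between vial's own z axis and vertical above 1 rad).
It fails at once if the squat jar is toppled or leaves the turntable (angle between jar's own z axis and vertical above 0.5 rad or horizontal distance between jar and turntable above 0.11 m or height (world z) of jar above 0.06 m).
It fails at once if the dishes or the rack are pushed away (distance of any of dishes, rack from where it was at the start of the episode above 0.04 m).
It also fails if it takes over 58 s, if anything falls off the work surface, if the arm or the gripper's body presses on something with over 40 N, if the wrist force passes 120 N, or if a joint passes its speed limit or range.

## Working session

There is one attempt and no reset: what is moved stays moved. The work goes in short steps, Python scripts to look and compute and a tool call to move; the robot and the scene stay as the last step left them, time stands still between calls to the robot, and variables do not carry over. Pictures are saved under pics/ and viewed, about 8 in all and at most 12, crops included, and the job is handed in when it is done.

Besides the shell and the picture viewer there is one more tool, called after "Call:" as a command line: name --argument value ..., lists and objects as JSON in quotes. send_rows: Moves the arm, as the interface text tells. Its arguments: {"type":"object","properties":{"rows":{"type":"array"}},"required":["rows"]}

```bash
mkdir -p pics; cat > h.py <<'E'
import numpy as np, cv2
from bench import status, viewer, ctrl
from scipy.spatial.transform import Rotation as Ro
def cam(n):
    m=viewer.camera_model(n); f=240/np.tan(np.radians(m["vertical_fov"])/2)
    return f,m["cx"],m["cy"],np.array(m["R"]),np.array(m["t"])
def ray(c,u,v,z):
    f,cx,cy,R,t=c; d=R.T@np.array([(u-cx)/f,(v-cy)/f,1]); o=-R.T@t
    return o+d*(z-o[2])/d[2]
def proj(c,X):
    f,cx,cy,R,t=c; p=R@np.array(X)+t; return p[0]/p[2]*f+cx,p[1]/p[2]*f+cy
def move(target,yaw=None):
    "shift in tool units to world target; yaw = desired world angle of tool y"
    s=status.state(); r=Ro.from_quat(s["orientation"])
    print("lin",np.round(r.inv().apply(np.array(target)-s["position"])/.05,3))
    if yaw is not None:
        x=np.array([0,0,-1.]); y=np.array([np.cos(yaw),np.sin(yaw),0])
        for sg in (1,-1):
            yy=y*sg; T=np.column_stack([np.cross(yy,x),yy,x])
            print("rot",np.round((r.inv()*Ro.from_matrix(T)).as_rotvec()/np.radians(8),3))
E
python3 - <<'E'
from h import *
for n in("top","side"):
    c=cam(n); print(n,c, viewer.camera_model(n).keys())
    im=viewer.get_image(n); cv2.imwrite(f"pics/{n}0.png",im[:,:,::-1])
print(status.state())
E
```

```text
top (np.float64(528.6533626588342), 322.49470693836685, 242.96254207967604, array([[ 0.02725779, -0.99927689, -0.02650869],
       [-0.98808251, -0.02291463, -0.15220993],
       [ 0.15149243,  0.03034168, -0.98799262]]), array([0.07587749, 0.63929132, 1.0040137 ])) dict_keys(['vertical_fov', 'cx', 'cy', 'R', 't'])
side (np.float64(486.30244175139586), 326.87413499479953, 233.39041201880272, array([[ 0.99315872, -0.11426306, -0.02407733],
       [-0.08688855, -0.5853627 , -0.80610228],
       [ 0.07801374,  0.80267955, -0.59128622]]), array([-0.61338065,  0.16749395,  1.18651749])) dict_keys(['vertical_fov', 'cx', 'cy', 'R', 't'])
{'time_s': 0.1, 'joints': array([-1.35104715e+00,  5.33012680e-02,  1.61419053e+00,  4.11684189e-05,
        1.47603229e+00, -1.18985899e-01]), 'joint_vel': array([-0.00061221, -0.00047333, -0.00318339,  0.00166396,  0.0006296 ,
        0.00049066]), 'tau': array([-4.79960217e-04, -3.94906783e+01, -3.71361530e+01, -1.87526243e-04,
        3.97270560e-03,  1.41950345e-06]), 'position': array([ 0.20755979, -0.58882692,  0.19035937]), 'orientation': array([ 9.85691443e-01,  1.68556950e-01, -2.81699134e-05, -9.65524562e-04]), 'force': array([0.09607159, 0.11945278, 0.11760586]), 'ft_torque': array([-0.01525866, -0.02207796, -0.00403348]), 'gripper_width': 0.9968265354486313}
```

View pics/top0.png

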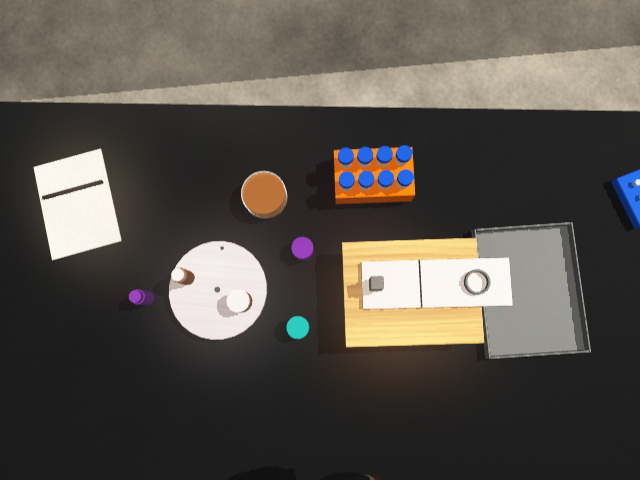

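View pics/side0.png

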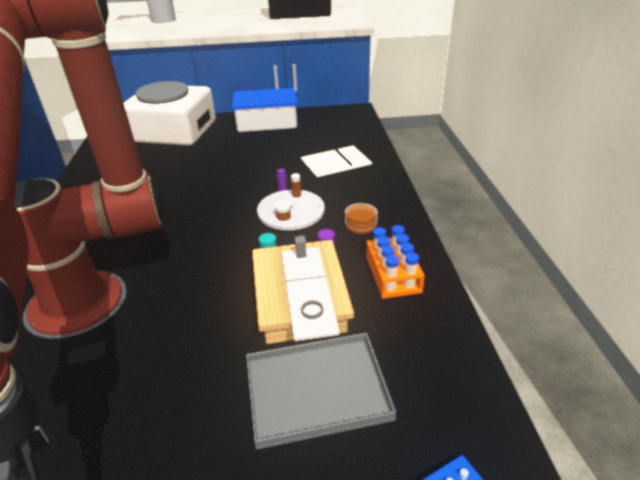

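Top view. Upright slim candidates are the amber vial with white cap at (182,276) on the turntable and the purple look-alike at (140,297) on the bench. Jar candidates are the amber one with white lid at (238,301), purple at (302,248) and turquoise at (297,327). I choose the one at (182,276). The board's post is at (377,283), the line at x≈420, the socket at (476,282) and the riser edge at x≈480.

```bash
python3 - <<'E'
from h import *
im=cv2.imread("pics/top0.png"); c=cam("top"); print("cam",-c[3].T@c[4])
a=cv2.resize(im[230:350,120:280],None,fx=4,fy=4,interpolation=cv2.INTER_CUBIC)
b=cv2.resize(im[230:355,335:495],None,fx=4,fy=4,interpolation=cv2.INTER_CUBIC)
cv2.imwrite("pics/crop.png",cv2.resize(np.vstack([a,b]),None,fx=.6,fy=.6) if 0 else np.vstack([a[60:350],b[:310]]) )
# board white mask
hsv=cv2.cvtColor(im,cv2.COLOR_BGR2HSV)
m=((hsv[...,1]<40)&(hsv[...,2]>185)).astype(np.uint8); m[:, :340]=0;m[:220]=0;m[340:]=0;m[:,530:]=0
pts=np.argwhere(m)[:,::-1]
w=np.array([ray(c,u,v,.09)[:2] for u,v in pts])
r=cv2.minAreaRect((w*1000).astype(np.float32)); print("board",r, len(pts))
# line
g=cv2.cvtColor(im,cv2.COLOR_BGR2GRAY)
L=[]
for v in range(262,304,3):
    row=255-g[v,412:430].astype(float); row=np.clip(row-80,0,None)
    if row.sum()>0: L.append(ray(c,412+(row*np.arange(18)).sum()/row.sum(),v,.09)[:2])
L=np.array(L); print("line",L.mean(0),np.degrees(np.arctan(np.polyfit(L[:,0],L[:,1],1)[0])))
# riser wood mask
m=((hsv[...,0]>10)&(hsv[...,0]<30)&(hsv[...,1]>60)&(hsv[...,2]>120)).astype(np.uint8); m[:,:335]=0;m[:225]=0;m[:,500:]=0
w=np.array([ray(c,u,v,.08)[:2] for v,u in np.argwhere(m)])
r=cv2.minAreaRect((w*1000).astype(np.float32)); print("riser",r,cv2.boxPoints(r))
# ring: dark gray in board
m=(g<150).astype(np.uint8); m[:262]=0;m[302:]=0;m[:,:455]=0;m[:,500:]=0
cs,_=cv2.findContours(m,cv2.RETR_EXTERNAL,cv2.CHAIN_APPROX_NONE); k=max(cs,key=cv2.contourArea)
e=cv2.fitEllipse(k); print("ring",e,ray(c,*e[0],.102))
# white on turntable: disc & caps
d=((hsv[...,2]>90)).astype(np.uint8); d[:,:160]=0; d[:,275:]=0; d[:235]=0; d[345:]=0
cs,_=cv2.findContours(d,cv2.RETR_EXTERNAL,cv2.CHAIN_APPROX_NONE); k=max(cs,key=cv2.contourArea)
e=cv2.fitEllipse(cv2.convexHull(k)); print("disc",e,ray(c,*e[0],.027))
for p in [(182,276),(238,301),(179,275)]: print(p,ray(c,*p,.097),ray(c,*p,.069))
E
```

```text
cam [0.47750384 0.06000828 1.09127603]
board ((559.8490600585938, -125.21632385253906), (90.98168182373047, 279.0262756347656), 3.007580518722534) 6546
line [ 0.56184247 -0.09500299] 3.042670337129878
riser ((543.4158935546875, -80.69169616699219), (200.8719024658203, 259.31805419921875), 3.281207323074341) [[ 435.72333    43.006165]
 [ 450.56586  -215.88678 ]
 [ 651.10846  -204.38956 ]
 [ 636.2659     54.503387]]
ring ((476.0196838378906, 281.8091735839844), (23.842992782592773, 24.81757354736328), 112.9806137084961) [ 0.56278838 -0.19695993  0.102     ]
disc ((217.3057098388672, 289.8988342285156), (97.68891906738281, 100.39979553222656), 39.90623092651367) [0.53983097 0.30266088 0.027     ]
(182, 276) [0.56032128 0.35561998 0.097     ] [0.56265352 0.36394476 0.069     ]
(238, 301) [0.51592523 0.2463885  0.097     ] [0.51700723 0.25163719 0.069     ]
(179, 275) [0.56207969 0.36148946 0.097     ] [0.56446144 0.36997953 0.069     ]
```

View pics/crop.png

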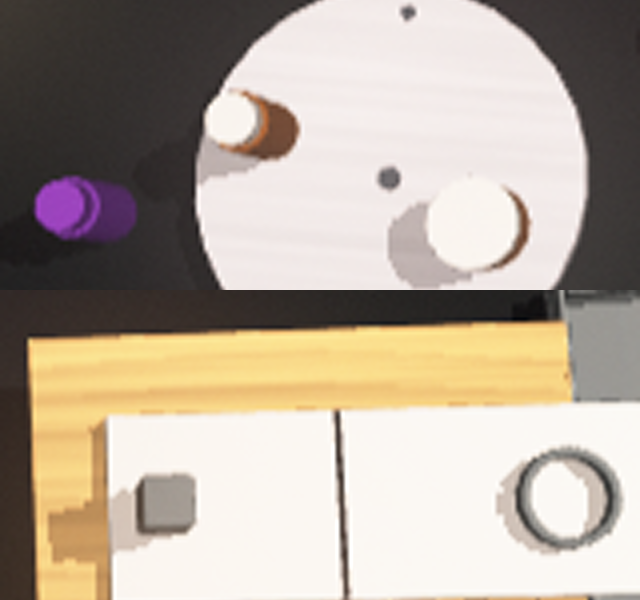

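The crop confirms the amber vial with white cap, cap centre at (177.8,274.8) px, which puts it at about (0.5625, 0.364). The jar lid is at about (0.517, 0.251). I'll grip along the tangent (tool y at −20°) so the freely turning disc centres the vial itself.

```bash
python3 - <<'E'
from h import *
c=cam("top");print(ray(c,177.75,274.75,.097))
move([.5625,.364,.25],np.radians(-20))
E
```

```text
[0.56249579 0.36391462 0.097     ]
lin [ 13.028 -15.617  -1.159]
rot [-0.012 -0.008 -6.324]
rot [-9.0000e-03  1.4000e-02  1.6176e+01]
```

Call:
send_rows --rows '[{"linear": [0.3, -0.4, -0.8], "rotation": [0, 0, -0.5], "claw": 60}, {"linear": [0.9, -1.1, -1.2], "rotation": [0, 0, -1.3], "claw": 60}, {"linear": [1.5, -1.8, -1.2], "rotation": [0, 0, -2.2], "claw": 60}, {"linear": [2.1, -2.6, -1.2], "rotation": [0, 0, -3.2], "claw": 60}, {"linear": [2.7, -3.3, -1.2], "rotation": [0, 0, -4.2], "claw": 60}]'

```text
time_s: 0.6
position: [0.2802, -0.3864, 0.2504]
orientation: [0.894, 0.449, 0.0, -0.001]
force: [0.2, -0.6, -0.3]
gripper_width: 0.697
```

Call:
send_rows --rows '[{"linear": [0.9, 0, 0], "rotation": [0, 0, 0], "claw": 60}, {"linear": [0.9, 0, 0], "rotation": [0, 0, 0], "claw": 60}, {"linear": [0.9, 0, 0], "rotation": [0, 0, 0], "claw": 60}, {"linear": [0.9, 0, 0], "rotation": [0, 0, 0], "claw": 60}, {"linear": [0.9, 0, 0], "rotation": [0, 0, 0], "claw": 60}]'

```text
time_s: 1.1
position: [0.3065, -0.3512, 0.2501]
orientation: [0.894, 0.448, 0.0, -0.001]
force: [-0.5, 0.4, 0.0]
gripper_width: 0.701
```

```bash
python3 - <<'E'
from h import *
move([.5625,.364,.25],np.radians(-20))
E
```

```text
lin [14.521 -4.468  0.038]
rot [-0.016 -0.015 -2.1  ]
rot [-0.021  0.023 20.4  ]
```

Call:
send_rows --rows '[{"linear": [1.0, -0.3, 0], "rotation": [0, 0, -0.5], "claw": 60}, {"linear": [1.9, -0.6, 0], "rotation": [0, 0, -1], "claw": 60}, {"linear": [2.8, -0.9, 0], "rotation": [0, 0, -1.5], "claw": 60}, {"linear": [3.7, -1.2, 0], "rotation": [0, 0, -2.1], "claw": 60}, {"linear": [4.6, -1.5, 0], "rotation": [0, 0, -2.1], "claw": 60}]'

```text
time_s: 1.6
position: [0.3844, -0.1215, 0.2508]
orientation: [0.82, 0.573, 0.001, -0.001]
force: [0.4, -0.2, 0.2]
gripper_width: 0.699
```

```bash
python3 - <<'E'
from h import *
move([.5625,.364,.25],np.radians(-20))
E
```

```text
lin [1.0343e+01 1.0000e-02 3.8000e-02]
rot [-0.01  -0.016 -0.012]
rot [-2.5000e-02  1.6000e-02  2.2488e+01]
```

Call:
send_rows --rows '[{"linear": [1.0, 0, 0], "rotation": [0, 0, 0], "claw": 60}, {"linear": [2, 0, 0], "rotation": [0, 0, 0], "claw": 60}, {"linear": [3, 0, 0], "rotation": [0, 0, 0], "claw": 60}, {"linear": [4, 0, 0], "rotation": [0, 0, 0], "claw": 60}, {"linear": [5, 0, 0], "rotation": [0, 0, 0], "claw": 60}]'

```text
time_s: 2.1
position: [0.4709, 0.1139, 0.2513]
orientation: [0.82, 0.572, 0.001, -0.001]
force: [1.3, -1.2, 1.1]
gripper_width: 0.702
```

Call:
send_rows --rows '[{"linear": [1.0, 0, 0], "rotation": [0, 0, 0], "claw": 60}, {"linear": [2, 0, 0], "rotation": [0, 0, 0], "claw": 60}, {"linear": [3, 0, 0], "rotation": [0, 0, 0], "claw": 60}, {"linear": [3.8, 0, 0], "rotation": [0, 0, 0], "claw": 60}, {"linear": [3.8, 0, 0], "rotation": [0, 0, 0], "claw": 60}]'

```text
time_s: 2.6
position: [0.5377, 0.295, 0.2498]
orientation: [0.819, 0.573, -0.0, -0.002]
force: [-1.1, -0.9, 0.8]
gripper_width: 0.7
```

```bash
python3 - <<'E'
from h import *
move([.5625,.364,.25],np.radians(-20))
c=cam("wrist"); im=viewer.get_image("wrist"); print(-c[3].T@c[4], proj(c,[.5625,.364,.097]))
cv2.imwrite("pics/w1.png",im[:,:,::-1])
E
```

```text
lin [ 1.466 -0.008 -0.002]
rot [-0.024 -0.01  -0.005]
rot [-1.5000e-02  3.7000e-02  2.2495e+01]
[0.56029083 0.35820487 0.43144998] (np.float64(324.39622504817174), np.float64(132.3149011392444))
```

View pics/w1.png

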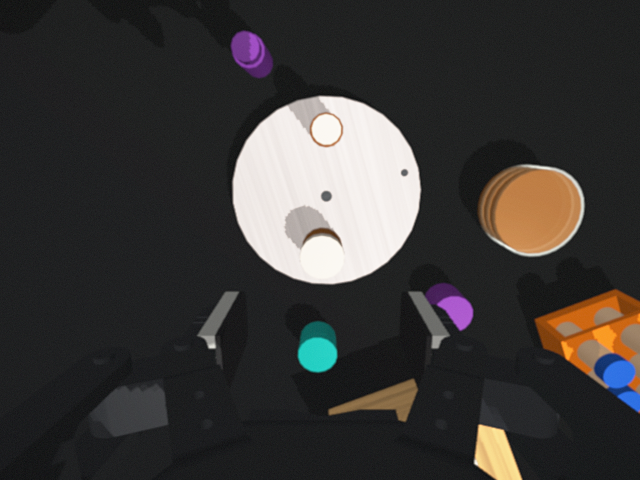

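The wrist view shows the vial cap at (326,129), with the jar at (322,256) on the opposite side; the fingers are clear of the look-alikes.

```bash
python3 - <<'E'
from h import *
im=cv2.imread("pics/w1.png"); c=cam("wrist"); hsv=cv2.cvtColor(im,cv2.COLOR_BGR2HSV)
m=((hsv[...,1]>60)&(hsv[...,2]>60)).astype(np.uint8); m[:105]=0;m[155:]=0;m[:,:300]=0;m[:,355:]=0
cs,_=cv2.findContours(m,cv2.RETR_EXTERNAL,cv2.CHAIN_APPROX_NONE);k=max(cs,key=cv2.contourArea)
e=cv2.minEnclosingCircle(k); print(e,len(k)); p=ray(c,*e[0],.085); print(p, ray(c,326,129,.097))
t=(p[:2]+[.5625,.364])/2
print(t);move([*t,.25],np.radians(-20)); move([*t,.046])
E
```

```text
((326.0, 129.18182373046875), 17.297924041748047) 95
[0.56445363 0.36392061 0.085     ] [0.56434748 0.36379721 0.097     ]
[0.56347682 0.36396031]
lin [1.513 0.003 0.002]
rot [-0.021 -0.001 -0.015]
rot [-1.0000e-03  3.3000e-02  2.2485e+01]
lin [1.513 0.015 4.082]
```

Call:
send_rows --rows '[{"linear": [0.8, 0, 0.2], "rotation": [0, 0, 0], "claw": 60}, {"linear": [1.5, 0, 0.5], "rotation": [0, 0, 0], "claw": 60}, {"linear": [1.51, 0, 1.2], "rotation": [0, 0, 0], "claw": 60}, {"linear": [1.51, 0, 2], "rotation": [0, 0, 0], "claw": 60}, {"linear": [1.51, 0, 2.3], "rotation": [0, 0, 0], "claw": 60}]'

```text
time_s: 3.15
position: [0.561, 0.361, 0.1297]
orientation: [0.82, 0.572, -0.005, -0.002]
force: [-0.5, -0.1, -0.0]
gripper_width: 0.703
```

```bash
python3 - <<'E'
from h import *
move([.5635,.364,.046],np.radians(-20))
E
```

```text
lin [0.084 0.04  1.673]
rot [-0.059  0.044 -0.03 ]
rot [ 0.069  0.093 22.469]
```

Call:
send_rows --rows '[{"linear": [0.08, 0.03, 0.4], "rotation": [-0.05, 0.04, 0], "claw": 60}, {"linear": [0.08, 0.03, 0.8], "rotation": [-0.05, 0.04, 0], "claw": 60}, {"linear": [0.08, 0.03, 1.2], "rotation": [-0.05, 0.04, 0], "claw": 60}, {"linear": [0.08, 0.03, 1.5], "rotation": [-0.05, 0.04, 0], "claw": 60}, {"linear": [0.08, 0.03, 1.66], "rotation": [-0.05, 0.04, 0], "claw": 60}]'

```text
time_s: 3.65
position: [0.563, 0.3628, 0.0458]
orientation: [0.821, 0.571, -0.001, -0.0]
force: [0.3, -0.3, 0.1]
gripper_width: 0.701
```

Call:
send_rows --rows '[{"linear": [0, 0, 0], "rotation": [0, 0, 0], "claw": 50}, {"linear": [0, 0, 0], "rotation": [0, 0, 0], "claw": 42}, {"linear": [0, 0, 0], "rotation": [0, 0, 0], "claw": 36}, {"linear": [0, 0, 0], "rotation": [0, 0, 0], "claw": 31}, {"linear": [0, 0, 0], "rotation": [0, 0, 0], "claw": 25}]'

```text
time_s: 4.15
position: [0.5635, 0.3631, 0.0466]
orientation: [0.821, 0.571, -0.001, -0.0]
force: [0.0, 0.3, 0.3]
gripper_width: 0.293
```

Call:
send_rows --rows '[{"linear": [0, 0, 0], "rotation": [0, 0, 0], "claw": 20}, {"linear": [0, 0, 0], "rotation": [0, 0, 0], "claw": 20}, {"linear": [0, 0, 0], "rotation": [0, 0, 0], "claw": 20}, {"linear": [0, 0, 0], "rotation": [0, 0, 0], "claw": 20}, {"linear": [0, 0, 0], "rotation": [0, 0, 0], "claw": 20}]'

```text
time_s: 4.65
position: [0.5637, 0.3632, 0.047]
orientation: [0.821, 0.571, -0.0, -0.0]
force: [0.3, 0.8, 2.3]
gripper_width: 0.252
```

Width 21 mm is less than the 30 mm body, so I'll look.

```bash
python3 - <<'E'
from h import *
a=viewer.get_image("wrist"); b=viewer.get_image("side")[150:270,230:390]; b=cv2.resize(b,None,fx=3,fy=3)
o=np.zeros((480,800,3),np.uint8); o[:,:320]=a[:,160:480]; o[:360,320:]=b
cv2.imwrite("pics/w2.png",o[:,:,::-1]); print(status.state()["gripper_width"])
E
```

```text
0.2607502402505394
```

View pics/w2.png

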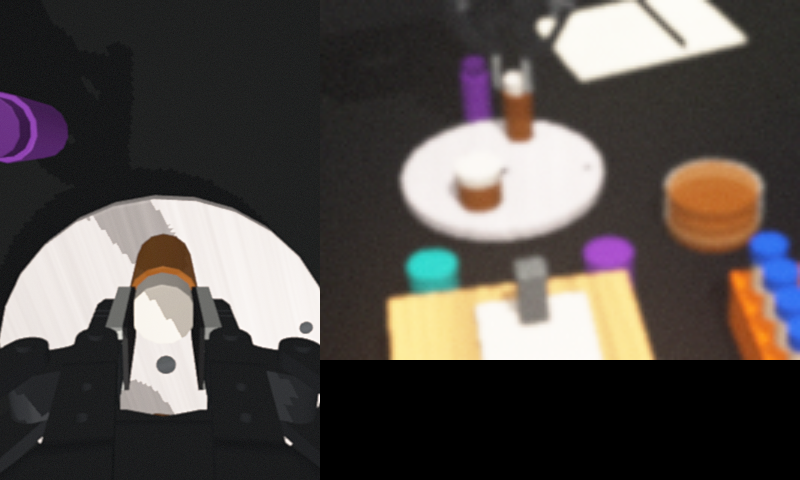

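```bash
python3 - <<'E'
from h import *
s=status.state(); p=s["position"]; ty=Ro.from_quat(s["orientation"]).apply([0,1,0]); print(p,s["force"])
c=cam("wrist"); d=cam("side")
for z in (.027,.047,.066,.083,.097):
    X=np.array([p[0],p[1],z]); 
    for q in (X,X+ty*.0125,X-ty*.0125):
        u,v=proj(c,q); a,b=proj(d,q); print(z,"wrist",round(u-160),round(v),"side",round((a-230)*3+320),round((b-150)*3))
E
```

```text
[0.56369442 0.36318939 0.04692532] [ 0.31603548 -0.23492105  2.36464403]
0.027 wrist 165 265 side 518 138
0.027 wrist 188 265 side 530 139
0.027 wrist 143 265 side 506 137
0.047 wrist 165 278 side 517 121
0.047 wrist 190 278 side 528 123
0.047 wrist 140 278 side 505 120
0.066 wrist 165 293 side 516 105
0.066 wrist 193 292 side 527 107
0.066 wrist 138 293 side 504 104
0.083 wrist 166 308 side 515 91
0.083 wrist 196 308 side 526 92
0.083 wrist 135 308 side 503 89
0.097 wrist 166 324 side 514 79
0.097 wrist 199 324 side 526 80
0.097 wrist 133 324 side 502 77
```

The pads seem to be holding the cap only (tips at z≈0.085) and the cap looks about 5 mm off TCP centre. I'll reopen, look, and regrip lower.

Call:
send_rows --rows '[{"linear": [0, 0, 0], "rotation": [0, 0, 0], "claw": 30}, {"linear": [0, 0, 0], "rotation": [0, 0, 0], "claw": 38}, {"linear": [0, 0, 0], "rotation": [0, 0, 0], "claw": 45}, {"linear": [0, 0, 0], "rotation": [0, 0, 0], "claw": 50}, {"linear": [0, 0, 0], "rotation": [0, 0, 0], "claw": 50}]'

```text
time_s: 5.25
position: [0.5636, 0.3631, 0.0467]
orientation: [0.821, 0.571, -0.0, -0.0]
force: [0.1, -0.1, 0.1]
gripper_width: 0.583
```

```bash
python3 - <<'E'
from h import *
c=cam("wrist");a=viewer.get_image("wrist"); b=viewer.get_image("side")[160:220,270:350]; b=cv2.resize(b,None,fx=5,fy=5,interpolation=cv2.INTER_CUBIC)
o=np.zeros((480,800,3),np.uint8); o[:,:400]=a[:,120:520]; o[:300,400:]=b
cv2.imwrite("pics/w3.png",o[:,:,::-1]); s=status.state();print(s["gripper_width"],s["position"])
for z in (.027,.047,.066,.083,.097): print(z,np.round(proj(c,[*s["position"][:2],z])), (np.array(proj(cam("side"),[*s["position"][:2],z]))-[270,160])*5+[400,0])
E
```

```text
0.5852518607872763 [0.56361715 0.36317906 0.04684379]
0.027 [325. 265.] [529.753432  179.9368719]
0.047 [325. 278.] [527.74612343 152.22159163]
0.066 [325. 293.] [525.80952753 125.48265422]
0.083 [326. 308.] [524.05174273 101.21259475]
0.097 [326. 324.] [522.5860389   80.97535115]
```

View pics/w3.png

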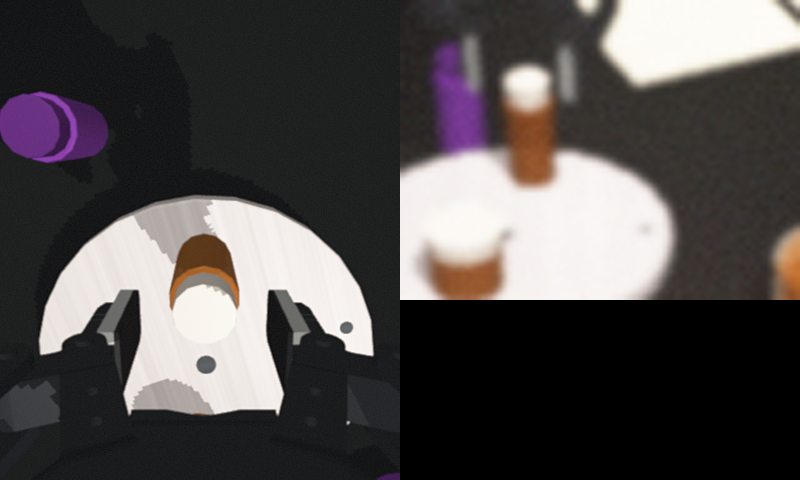

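The vial is standing upright, cap centre at about (324,314) against (326,324) expected, so it is roughly 3–4 mm farther out. Finger tips end at (257,290), which looks about 40 mm above the reported TCP. I'll shift 2.5 mm outward and go 12 mm lower, which is safe either way, then re-measure.

Call:
send_rows --rows '[{"linear": [0.05, 0, 0.05], "rotation": [0, 0, 0], "claw": 50}, {"linear": [0.05, 0, 0.12], "rotation": [0, 0, 0], "claw": 50}, {"linear": [0.05, 0, 0.18], "rotation": [0, 0, 0], "claw": 50}, {"linear": [0.05, 0, 0.24], "rotation": [0, 0, 0], "claw": 50}, {"linear": [0.05, 0, 0.24], "rotation": [0, 0, 0], "claw": 50}]'

```text
time_s: 5.85
position: [0.564, 0.3653, 0.0339]
orientation: [0.821, 0.571, -0.001, -0.0]
force: [0.2, 0.2, -0.5]
gripper_width: 0.582
```

Call:
send_rows --rows '[{"linear": [0, 0, 0], "rotation": [0, 0, 0], "claw": 44}, {"linear": [0, 0, 0], "rotation": [0, 0, 0], "claw": 38}, {"linear": [0, 0, 0], "rotation": [0, 0, 0], "claw": 32}, {"linear": [0, 0, 0], "rotation": [0, 0, 0], "claw": 26}, {"linear": [0, 0, 0], "rotation": [0, 0, 0], "claw": 20}]'

```text
time_s: 6.35
position: [0.5644, 0.3654, 0.0345]
orientation: [0.821, 0.571, -0.001, -0.0]
force: [0.2, 0.1, 0.7]
gripper_width: 0.315
```

Call:
send_rows --rows '[{"linear": [0, 0, 0], "rotation": [0, 0, 0], "claw": 15}, {"linear": [0, 0, 0], "rotation": [0, 0, 0], "claw": 15}, {"linear": [0, 0, 0], "rotation": [0, 0, 0], "claw": 15}, {"linear": [0, 0, 0], "rotation": [0, 0, 0], "claw": 15}, {"linear": [0, 0, 0], "rotation": [0, 0, 0], "claw": 15}]'

```text
time_s: 6.85
position: [0.5644, 0.3654, 0.0345]
orientation: [0.821, 0.571, -0.001, -0.0]
force: [-0.5, 0.3, -0.4]
gripper_width: 0.315
```

```bash
python3 - <<'E'
from h import *
c=cam("wrist");a=viewer.get_image("wrist"); b=viewer.get_image("side")[160:220,270:350]; b=cv2.resize(b,None,fx=5,fy=5,interpolation=cv2.INTER_CUBIC)
o=np.zeros((480,800,3),np.uint8); o[:,:400]=a[:,120:520]; o[:300,400:]=b
cv2.imwrite("pics/w4.png",o[:,:,::-1]); s=status.state();print(s["gripper_width"],s["position"])
for z in (.027,.047,.066,.083,.097): print(z,np.round(proj(c,[*s["position"][:2],z])), (np.array(proj(cam("side"),[*s["position"][:2],z]))-[270,160])*5+[400,0])
E
```

```text
0.318008064069091 [0.56436115 0.36545148 0.03454239]
0.027 [325. 273.] [530.71920378 177.92112986]
0.047 [325. 287.] [528.72205421 150.22478178]
0.066 [326. 304.] [526.79529683 123.50462822]
0.083 [326. 322.] [525.04647393  99.25205914]
0.097 [326. 341.] [523.58826598  79.02972043]
```

View pics/w4.png

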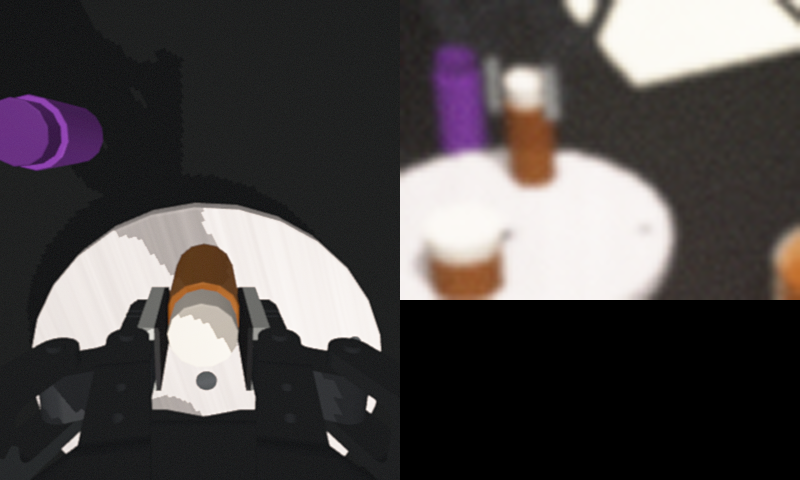

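Width is now steady at 0.316 (the body) and the side view shows the pads at the top of the body, with the vial upright. Lifting.

Call:
send_rows --rows '[{"linear": [0, 0, -0.1], "rotation": [0, 0, 0], "claw": 15}, {"linear": [0, 0, -0.3], "rotation": [0, 0, 0], "claw": 15}, {"linear": [0, 0, -0.6], "rotation": [0, 0, 0], "claw": 15}, {"linear": [0, 0, -1.0], "rotation": [0, 0, 0], "claw": 15}, {"linear": [0, 0, -1.4], "rotation": [0, 0, 0], "claw": 15}]'

```text
time_s: 7.45
position: [0.5647, 0.3656, 0.1066]
orientation: [0.821, 0.571, -0.0, -0.0]
force: [0.5, 0.3, -0.4]
gripper_width: 0.313
```

Call:
send_rows --rows '[{"linear": [0, 0, -0.6], "rotation": [0, 0, 0], "claw": 15}, {"linear": [0, 0, -1.2], "rotation": [0, 0, 0], "claw": 15}, {"linear": [0, 0, -1.8], "rotation": [0, 0, 0], "claw": 15}, {"linear": [0, 0, -2.2], "rotation": [0, 0, 0], "claw": 15}, {"linear": [0, 0, -2.4], "rotation": [0, 0, 0], "claw": 15}]'

```text
time_s: 7.95
position: [0.566, 0.3662, 0.2315]
orientation: [0.821, 0.571, 0.003, 0.0]
force: [-0.3, 0.1, -0.3]
gripper_width: 0.31
```

```bash
python3 - <<'E'
from h import *
s=status.state();print(s["gripper_width"],s["position"],s["force"])
move([.563,-.199,.225],np.radians(-87))
d=viewer.get_image("side"); p=s["position"]
# amber pixels near predicted vial
for z in(0,.056,.07): print(np.round(proj(cam("side"),[p[0],p[1],p[2]-.0075+z]),1))
hsv=cv2.cvtColor(d,cv2.COLOR_RGB2HSV); u,v=map(int,proj(cam("side"),[p[0],p[1],p[2]+.02]))
m=((hsv[...,0]<20)&(hsv[...,1]>100)&(hsv[...,2]>50)).astype(np.uint8); k=m[v-30:v+30,u-20:u+20]; q=np.argwhere(k)
if len(q):
  print("amber",q.min(0)+[v-30,u-20],q.max(0)+[v-30,u-20],len(q), cv2.minAreaRect(q[:,::-1].astype(np.float32)))
cv2.imwrite("pics/s5.png",cv2.resize(d[v-60:v+60,u-80:u+80],None,fx=3,fy=3)[:,:,::-1])
E
```

```text
0.3104550589828765 [0.56601141 0.36619677 0.23153797] [-0.2546205   0.1183301  -0.31973885]
lin [-10.622   3.868   0.095]
rot [ 4.000e-03 -4.600e-02  8.336e+00]
rot [ 5.2000e-02  5.0000e-03 -1.4164e+01]
[292.5 136.8]
[291.2 118.2]
[290.8 113.5]
amber [120 287] [139 298] 198 ((21.5, 32.5), (19.0, 11.0), 90.0)
```

The vial is held upright and lifted. Carrying it across at z≈0.23.

Call:
send_rows --rows '[{"linear": [-0.6, 0.2, 0], "rotation": [0, 0, 0.6], "claw": 15}, {"linear": [-1.5, 0.55, 0], "rotation": [0, 0, 1.4], "claw": 15}, {"linear": [-2.4, 0.88, 0], "rotation": [0, 0, 2.2], "claw": 15}, {"linear": [-3.3, 1.2, 0], "rotation": [0, 0, 3.0], "claw": 15}, {"linear": [-4.2, 1.54, 0], "rotation": [0, 0, 3.8], "claw": 15}]'

```text
time_s: 8.5
position: [0.5645, 0.1409, 0.2301]
orientation: [0.942, 0.334, 0.003, -0.001]
force: [1.1, 0.2, -1.5]
gripper_width: 0.318
```

```bash
python3 - <<'E'
from h import *
move([.563,-.199,.23],np.radians(-87))
E
```

```text
lin [-4.307  5.26  -0.02 ]
rot [-0.01  -0.038  4.507]
rot [ 4.9000e-02 -1.4000e-02 -1.7993e+01]
```

Call:
send_rows --rows '[{"linear": [-0.6, 0.7, 0], "rotation": [0, 0, 0.8], "claw": 15}, {"linear": [-1.2, 1.4, 0], "rotation": [0, 0, 1.6], "claw": 15}, {"linear": [-1.8, 2.2, 0], "rotation": [0, 0, 2.4], "claw": 15}, {"linear": [-2.4, 2.9, 0], "rotation": [0, 0, 3.2], "claw": 15}, {"linear": [-3.0, 3.7, 0], "rotation": [0, 0, 4.0], "claw": 15}]'

```text
time_s: 9.0
position: [0.5636, -0.0987, 0.2284]
orientation: [0.998, 0.059, 0.002, -0.002]
force: [1.1, 0.2, -0.8]
gripper_width: 0.317
```

```bash
python3 - <<'E'
from h import *
move([.563,-.199,.23],np.radians(-87))
E
```

```text
lin [-0.249  1.99  -0.04 ]
rot [-0.026 -0.024  0.476]
rot [  0.036  -0.04  -22.024]
```

```bash
cat > ring.py <<'E'
from h import *
def ring(n,guess=(.563,-.199),save=None):
    c=cam(n); im=viewer.get_image(n); u,v=proj(c,[*guess,.102]); g=cv2.cvtColor(im,cv2.COLOR_RGB2GRAY)
    hsv=cv2.cvtColor(im,cv2.COLOR_RGB2HSV)
    if save: cv2.imwrite(save,im[:,:,::-1])
    r=int(40 if n=="wrist" else 18); x0,y0=int(u)-r*2,int(v)-r*2
    sub=hsv[max(y0,0):y0+4*r,max(x0,0):x0+4*r]
    m=((sub[...,1]<50)&(sub[...,2]<165)&(sub[...,2]>60)).astype(np.uint8)
    cs,_=cv2.findContours(m,cv2.RETR_EXTERNAL,cv2.CHAIN_APPROX_NONE)
    for k in sorted(cs,key=cv2.contourArea)[-2:]:
        if len(k)<20: continue
        (x,y),ax,_=cv2.fitEllipse(cv2.convexHull(k)); x+=max(x0,0);y+=max(y0,0)
        print(n,"pred",np.round((u,v),1),"found",np.round((x,y),1),np.round(ax,1),"->",np.round(ray(c,x,y,.102),4))
E
python3 - <<'E'
from ring import *
ring("wrist",save="pics/w6.png"); ring("top")
E
```

```text
wrist pred [446.  237.3] found [446.4 234.3] [53.6 60. ] -> [ 0.5656 -0.1988  0.102 ]
wrist pred [446.  237.3] found [483.3 321.9] [ 81.6 273.9] -> [ 0.4914 -0.2469  0.102 ]
top pred [477.1 281.7] found [475.1 289.1] [10.1 24.5] -> [ 0.5492 -0.195   0.102 ]
top pred [477.1 281.7] found [496.  307.5] [28.  37.1] -> [ 0.5162 -0.2327  0.102 ]
```

View pics/w6.png

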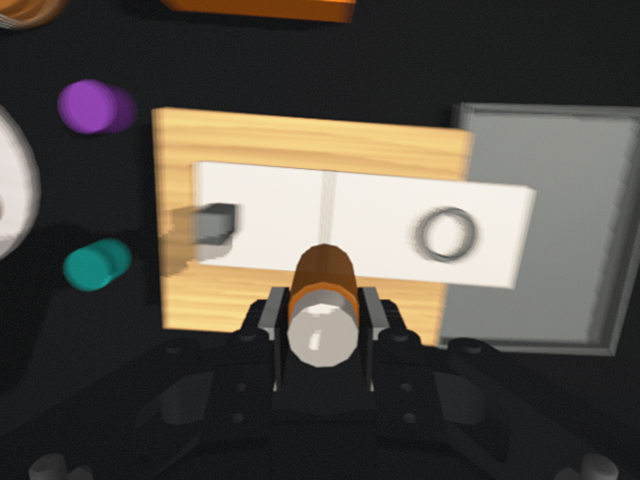

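The wrist view (slightly blurred by motion) shows the ring at (446,234) and the vial held upright in the fingers. The socket works out at about (0.565,-0.199).

Call:
send_rows --rows '[{"linear": [-0.1, 0.7, 0], "rotation": [0, 0, 0.4], "claw": 15}, {"linear": [-0.15, 1.4, 0], "rotation": [0, 0, 0.4], "claw": 15}, {"linear": [-0.2, 2.0, 0.4], "rotation": [0, 0, 0.4], "claw": 15}, {"linear": [-0.21, 2.0, 1.0], "rotation": [0, 0, 0.4], "claw": 15}, {"linear": [-0.21, 2.0, 1.4], "rotation": [0, 0, 0.4], "claw": 15}]'

```text
time_s: 9.6
position: [0.5636, -0.2025, 0.1549]
orientation: [1.0, 0.029, -0.0, -0.002]
force: [1.0, -0.1, -0.6]
gripper_width: 0.318
```

Call:
send_rows --rows '[{"linear": [0, 0, 0.25], "rotation": [0, 0, 0], "claw": 15}, {"linear": [0, 0, 0.25], "rotation": [0, 0, 0], "claw": 15}, {"linear": [0, 0, 0.25], "rotation": [0, 0, 0], "claw": 15}, {"linear": [0, 0, 0.25], "rotation": [0, 0, 0], "claw": 15}, {"linear": [0, 0, 0.25], "rotation": [0, 0, 0], "claw": 15}]'

```text
time_s: 10.1
position: [0.5646, -0.2027, 0.1442]
orientation: [1.0, 0.029, 0.001, -0.001]
force: [-0.3, -0.3, -0.2]
gripper_width: 0.314
```

```bash
python3 - <<'E'
from h import *
s=status.state(); print(s["position"],s["orientation"])
c=cam("wrist"); im=viewer.get_image("wrist"); p=s["position"]
print("bottom pred",proj(c,[p[0],p[1],p[2]-.0075]),"socket pred",proj(c,[.565,-.199,.102]))
t=viewer.get_image("top")[255:315,430:520]; t=cv2.resize(t,(480,320),interpolation=cv2.INTER_CUBIC)
o=np.zeros((600,640,3),np.uint8); o[:280]=im[150:430]; o[280:600,:480]=t
cv2.imwrite("pics/w7.png",o[:,:,::-1])
move([.565,-.199,.13],np.radians(-87))
E
```

```text
[ 0.56455812 -0.20265159  0.1441995 ] [ 9.99564839e-01  2.94597376e-02  8.89278990e-04 -1.21099540e-03]
bottom pred (np.float64(326.82145304825906), np.float64(269.4502934509362)) socket pred (np.float64(320.4837443219065), np.float64(249.8356804337093))
lin [ 0.02  -0.07   0.274]
rot [-0.02  -0.008  0.045]
rot [ 1.2000e-02 -3.2000e-02 -2.2454e+01]
```

View pics/w7.png

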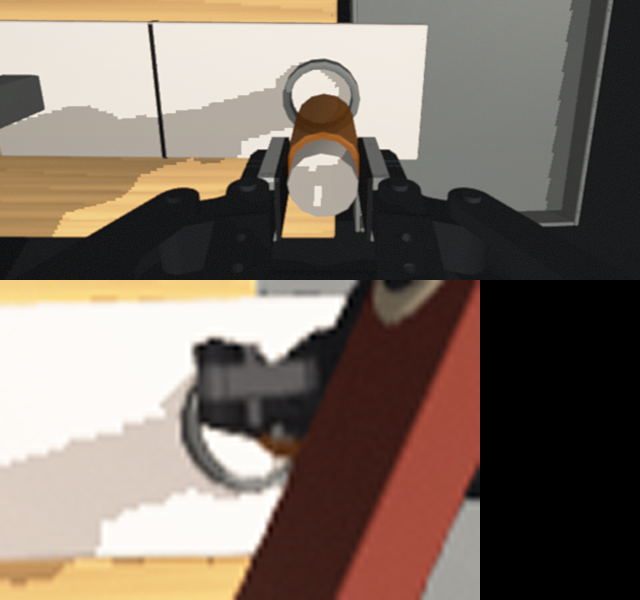

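The ring centre is at about (321.5,247) px and the vial bottom centre at about (323,273) px, so the vial needs about +3 mm in x. I'll descend to just above the ring and compare the two at the same height.

Call:
send_rows --rows '[{"linear": [0.06, -0.04, 0.15], "rotation": [0, 0, 0], "claw": 15}, {"linear": [0.06, -0.04, 0.3], "rotation": [0, 0, 0], "claw": 15}, {"linear": [0.06, -0.04, 0.45], "rotation": [0, 0, 0], "claw": 15}, {"linear": [0.06, -0.04, 0.58], "rotation": [0, 0, 0], "claw": 15}, {"linear": [0.06, -0.04, 0.58], "rotation": [0, 0, 0], "claw": 15}]'

```text
time_s: 10.7
position: [0.566, -0.1998, 0.1126]
orientation: [1.0, 0.029, -0.001, -0.002]
force: [0.4, 1.0, -0.2]
gripper_width: 0.316
```

```bash
python3 - <<'E'
from h import *
s=status.state(); print(s["position"],s["force"])
c=cam("wrist"); im=viewer.get_image("wrist"); print("f",c[0])
cv2.imwrite("pics/w8.png",cv2.resize(im[190:340,230:410],None,fx=4,fy=4,interpolation=cv2.INTER_CUBIC)[:,:,::-1])
p=s["position"]; print("tcp bottom",proj(c,[p[0],p[1],p[2]-.0075]),"socket .5635/.5668",proj(c,[.5635,-.199,.102]),proj(c,[.5668,-.1996,.102]))
E
```

```text
[ 0.56597742 -0.19982628  0.11255333] [ 0.37069741  0.99176125 -0.20855978]
f 382.8075011019231
tcp bottom (np.float64(326.8224282910775), np.float64(269.4212539050019)) socket .5635/.5668 (np.float64(324.9597378852269), np.float64(271.84924952366185)) (np.float64(326.461187077939), np.float64(266.0231797565428))
```

View pics/w8.png

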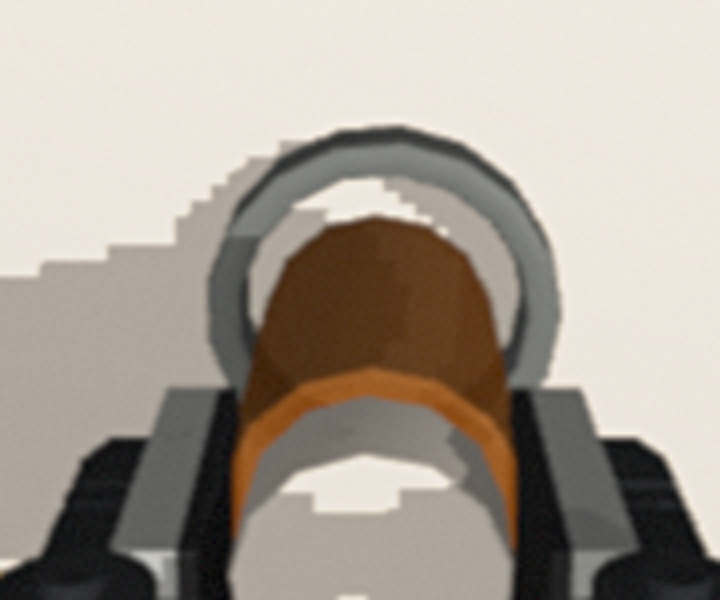

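The crop shows the ring rim centred near (384,314) and the vial bottom centred near (380,330), so about +1.5 mm in x is needed. Now inserting.

Call:
send_rows --rows '[{"linear": [0.035, 0, 0.02], "rotation": [0, 0, 0], "claw": 15}, {"linear": [0.035, 0, 0.08], "rotation": [0, 0, 0], "claw": 15}, {"linear": [0.035, 0, 0.15], "rotation": [0, 0, 0], "claw": 15}, {"linear": [0.035, 0, 0.21], "rotation": [0, 0, 0], "claw": 15}, {"linear": [0.035, 0, 0.25], "rotation": [0, 0, 0], "claw": 15}]'

```text
time_s: 11.25
position: [0.568, -0.1999, 0.1005]
orientation: [1.0, 0.029, -0.001, -0.002]
force: [-0.5, -0.3, 0.1]
gripper_width: 0.315
```

Call:
send_rows --rows '[{"linear": [0, 0, 0.02], "rotation": [0, 0, 0], "claw": 15}, {"linear": [0, 0, 0.04], "rotation": [0, 0, 0], "claw": 15}, {"linear": [0, 0, 0.04], "rotation": [0, 0, 0], "claw": 15}, {"linear": [0, 0, 0.04], "rotation": [0, 0, 0], "claw": 15}, {"linear": [0, 0, 0.04], "rotation": [0, 0, 0], "claw": 15}]'

```text
time_s: 11.75
position: [0.5681, -0.1999, 0.0987]
orientation: [1.0, 0.029, -0.001, -0.002]
force: [-0.1, 0.0, -0.9]
gripper_width: 0.309
```

```bash
python3 - <<'E'
from h import *
s=status.state(); print(s["position"],s["force"],s["ft_torque"])
im=viewer.get_image("wrist"); t=viewer.get_image("side")
a=cv2.resize(im[190:340,230:410],None,fx=2.4,fy=2.4); b=cv2.resize(t[250:370,240:360],(360,360),interpolation=cv2.INTER_CUBIC)
o=np.hstack([a,b]); cv2.imwrite("pics/w9.png",o[:,:,::-1])
E
```

```text
[ 0.56808545 -0.19988947  0.09865979] [-0.08354878  0.02173591 -0.88472295] [-0.00133798  0.04215956 -0.00799884]
```

View pics/w9.png

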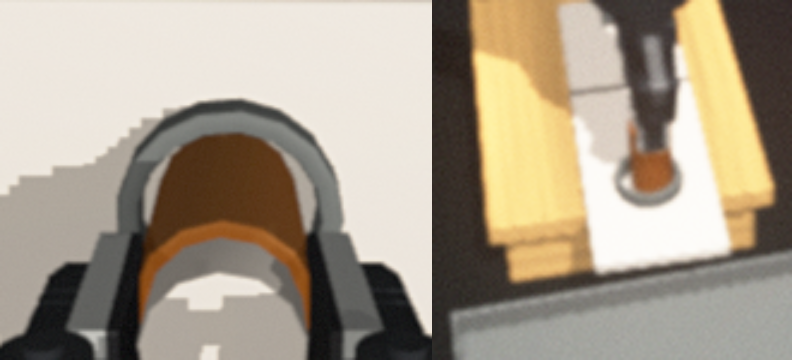

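The vial is in the ring and free, about 3 mm toward +x. I'll shift back 2 mm, go down 1 mm and release.

Call:
send_rows --rows '[{"linear": [-0.04, 0, 0], "rotation": [0, 0, 0], "claw": 15}, {"linear": [-0.045, 0, 0.02], "rotation": [0, 0, 0], "claw": 15}, {"linear": [-0.045, 0, 0.03], "rotation": [0, 0, 0], "claw": 15}, {"linear": [-0.045, 0, 0.03], "rotation": [0, 0, 0], "claw": 15}, {"linear": [-0.045, 0, 0.03], "rotation": [0, 0, 0], "claw": 15}]'

```text
time_s: 12.35
position: [0.566, -0.2, 0.0975]
orientation: [1.0, 0.029, -0.0, -0.002]
force: [-0.2, 0.1, 1.6]
gripper_width: 0.313
```

Call:
send_rows --rows '[{"linear": [0, 0, 0], "rotation": [0, 0, 0], "claw": 28}, {"linear": [0, 0, 0], "rotation": [0, 0, 0], "claw": 31}, {"linear": [0, 0, 0], "rotation": [0, 0, 0], "claw": 36}, {"linear": [0, 0, 0], "rotation": [0, 0, 0], "claw": 42}, {"linear": [0, 0, 0], "rotation": [0, 0, 0], "claw": 50}]'

```text
time_s: 12.85
position: [0.566, -0.2001, 0.0975]
orientation: [1.0, 0.029, -0.0, -0.002]
force: [0.1, -0.4, 0.9]
gripper_width: 0.585
```

Call:
send_rows --rows '[{"linear": [0, 0, -0.1], "rotation": [0, 0, 0], "claw": 52}, {"linear": [0, 0, -0.4], "rotation": [0, 0, 0], "claw": 52}, {"linear": [0, 0, -0.9], "rotation": [0, 0, 0], "claw": 52}, {"linear": [0, 0, -1.5], "rotation": [0, 0, 0], "claw": 52}, {"linear": [0, 0, -2.0], "rotation": [0, 0, 0], "claw": 52}]'

```text
time_s: 13.35
position: [0.5666, -0.2007, 0.2008]
orientation: [1.0, 0.029, 0.001, -0.001]
force: [1.1, -0.4, -0.8]
gripper_width: 0.615
```

```bash
python3 - <<'E'
from h import *
s=status.state(); print(s["position"],s["force"])
# board direction angle -87; post = socket -.190 along it
a=np.radians(-87); print(np.array([.5635,-.199])-.19*np.array([np.cos(a),np.sin(a)]))
move([.5535,-.0095,.2],a)
E
```

```text
[ 0.56664372 -0.20072604  0.20077162] [ 1.1078071  -0.44570838 -0.77274881]
[ 0.55355617 -0.00926039]
lin [-0.038 -3.833  0.025]
rot [-0.017 -0.013  0.045]
rot [ 2.0000e-02 -2.7000e-02 -2.2455e+01]
```

Call:
send_rows --rows '[{"linear": [0, -0.7, 0], "rotation": [0, 0, 0], "claw": 52}, {"linear": [0, -1.6, 0], "rotation": [0, 0, 0], "claw": 52}, {"linear": [0, -2.5, 0], "rotation": [0, 0, 0], "claw": 52}, {"linear": [0, -3.4, 0], "rotation": [0, 0, 0], "claw": 52}, {"linear": [0, -3.8, 0], "rotation": [0, 0, 0], "claw": 52}]'

```text
time_s: 13.85
position: [0.5555, -0.0079, 0.2032]
orientation: [1.0, 0.031, 0.002, -0.001]
force: [1.0, 0.6, 0.4]
gripper_width: 0.607
```

Call:
send_rows --rows '[{"linear": [0, 0, 0], "rotation": [0, 0, 0.05], "claw": 52}, {"linear": [0, 0, 0], "rotation": [0, 0, 0.05], "claw": 52}, {"linear": [0, 0, 0], "rotation": [0, 0, 0.05], "claw": 52}, {"linear": [0, 0, 0], "rotation": [0, 0, 0.05], "claw": 52}, {"linear": [0, 0, 0], "rotation": [0, 0, 0.05], "claw": 52}]'

```text
time_s: 14.35
position: [0.5555, -0.0089, 0.2031]
orientation: [1.0, 0.026, 0.002, -0.001]
force: [0.0, 0.1, 0.0]
gripper_width: 0.61
```

```bash
python3 - <<'E'
from h import *
s=status.state(); print(s["position"],s["force"])
c=cam("wrist"); im=viewer.get_image("wrist"); cv2.imwrite("pics/w10.png",im[:,:,::-1])
print("post top pred",proj(c,[.5545,-.0093,.14]),"socket",proj(c,[.5645,-.199,.102]))
move([.5545,-.0093,.13],np.radians(-87))
E
```

```text
[ 0.55553559 -0.00894132  0.20309666] [0.0266064  0.12920595 0.00810573]
post top pred (np.float64(326.7106344618212), np.float64(243.7522548088861)) socket (np.float64(577.3381006962695), np.float64(230.78161330504292))
lin [-0.026  0.013  1.46 ]
rot [-0.021 -0.027  0.005]
rot [  0.042  -0.033 -22.495]
```

View pics/w10.png

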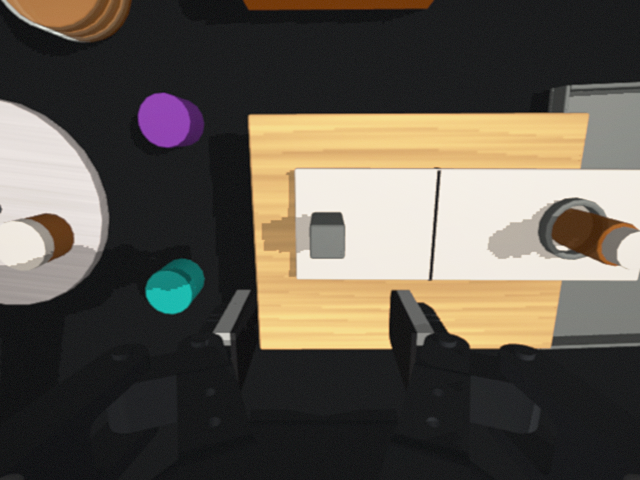

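The vial stands in the socket (570,230), and the post top is at (327,242) against (327,244) predicted. Descending over the post; from here on I check by numbers only, as the picture budget is used up.

Call:
send_rows --rows '[{"linear": [-0.02, 0.01, 0.4], "rotation": [0, 0, 0], "claw": 52}, {"linear": [-0.02, 0.01, 0.9], "rotation": [0, 0, 0], "claw": 52}, {"linear": [-0.02, 0.01, 1.4], "rotation": [0, 0, 0], "claw": 52}, {"linear": [-0.02, 0.01, 1.8], "rotation": [0, 0, 0], "claw": 52}, {"linear": [-0.02, 0.01, 2.0], "rotation": [0, 0, 0], "claw": 52}]'

```text
time_s: 14.9
position: [0.5534, -0.0093, 0.1004]
orientation: [1.0, 0.026, -0.0, -0.002]
force: [-0.9, -0.0, -0.7]
gripper_width: 0.604
```

Call:
send_rows --rows '[{"linear": [0, 0, 0.1], "rotation": [0, 0, 0], "claw": 52}, {"linear": [0, 0, 0.2], "rotation": [0, 0, 0], "claw": 52}, {"linear": [0, 0, 0.3], "rotation": [0, 0, 0], "claw": 52}, {"linear": [0, 0, 0.4], "rotation": [0, 0, 0], "claw": 52}, {"linear": [0, 0, 0.5], "rotation": [0, 0, 0], "claw": 52}]'

```text
time_s: 15.4
position: [0.5539, -0.0092, 0.0758]
orientation: [1.0, 0.026, 0.001, -0.002]
force: [0.1, -0.8, 0.4]
gripper_width: 0.611
```

```bash
cat > post.py <<'E'
from h import *
s=status.state(); print(s["position"],s["force"],s["ft_torque"],s["gripper_width"])
move([.555,-.0093,.075],np.radians(-87))
c=cam("wrist"); im=viewer.get_image("wrist"); hsv=cv2.cvtColor(im,cv2.COLOR_RGB2HSV)
cv2.imwrite("pics/p_%d.png"%(s["time_s"]*100),im[:,:,::-1])
print("pred post top",proj(c,[.555,-.0093,.14]),"tcp@.14",proj(c,[*s["position"][:2],.14]))
g=cv2.cvtColor(im,cv2.COLOR_RGB2GRAY)
for v in (260,290,320,350): print(v," ".join(str(x//10) for x in g[v,180:470:5]))
E
python3 post.py
```

```text
[ 0.55391523 -0.00923227  0.07580273] [ 0.11085358 -0.75075364  0.39705341] [-0.011134    0.07317372  0.0052532 ] 0.610653382218446
lin [0.022 0.003 0.016]
rot [-0.024 -0.008  0.001]
rot [ 1.3000e-02 -3.8000e-02 -2.2499e+01]
pred post top (np.float64(328.38643007491225), np.float64(335.3420455833961)) tcp@.14 (np.float64(328.0122441211678), np.float64(338.20483916589916))
260 2 2 1 2 2 4 19 19 19 19 19 19 19 19 19 20 20 14 15 19 23 23 23 23 23 5 6 6 6 5 6 5 6 6 6 24 23 23 23 24 23 23 23 23 23 23 23 23 23 23 23 23 23 23 23 23 23 23
290 2 2 2 2 2 1 14 15 15 15 15 15 10 10 8 9 15 15 14 15 18 18 18 18 6 6 6 6 6 6 6 6 6 6 6 6 11 23 23 23 23 23 23 11 13 13 22 23 23 23 23 23 23 23 23 23 23 23
320 2 2 2 1 2 2 3 3 9 10 10 8 2 2 1 1 15 14 14 14 18 17 17 9 9 9 9 10 10 10 12 13 9 9 9 9 8 24 23 23 23 23 2 2 2 2 3 10 10 10 3 3 17 23 23 23 23 23
350 2 2 2 2 2 2 2 2 2 2 2 3 2 1 1 15 17 18 13 13 17 17 17 15 9 9 9 9 9 9 9 9 9 9 9 9 7 23 23 23 23 23 24 1 2 2 2 3 2 2 2 2 2 2 3 2 2 2
```

No contact, and the post is between the fingers (post 295–362 px, fingers about 255 and 390). Closing.

Call:
send_rows --rows '[{"linear": [0.02, 0, 0], "rotation": [0, 0, 0], "claw": 42}, {"linear": [0.02, 0, 0], "rotation": [0, 0, 0], "claw": 34}, {"linear": [0.02, 0, 0], "rotation": [0, 0, 0], "claw": 27}, {"linear": [0.02, 0, 0], "rotation": [0, 0, 0], "claw": 21}, {"linear": [0.02, 0, 0], "rotation": [0, 0, 0], "claw": 14}]'

```text
time_s: 15.95
position: [0.5546, -0.0096, 0.0754]
orientation: [1.0, 0.026, 0.0, -0.001]
force: [0.2, -2.9, 3.0]
gripper_width: 0.269
```

Call:
send_rows --rows '[{"linear": [0, 0, 0], "rotation": [0, 0, 0], "claw": 10}, {"linear": [0, 0, 0], "rotation": [0, 0, 0], "claw": 10}, {"linear": [0, 0, 0], "rotation": [0, 0, 0], "claw": 10}, {"linear": [0, 0, 0], "rotation": [0, 0, 0], "claw": 10}, {"linear": [0, 0, 0], "rotation": [0, 0, 0], "claw": 10}]'

```text
time_s: 16.45
position: [0.5546, -0.0096, 0.0754]
orientation: [1.0, 0.026, 0.0, -0.001]
force: [0.1, -0.3, 1.4]
gripper_width: 0.268
```

```bash
cat > meas.py <<'E'
from h import *
def lsq(P): # fit x=..., returns mean, direction angle of line (world deg, from +x)
    vx,vy,x0,y0=cv2.fitLine(np.array(P,np.float32),cv2.DIST_HUBER,0,1e-4,1e-4).ravel(); return np.array([x0,y0]),np.degrees(np.arctan2(vy,vx)*1) if vx>0 else np.degrees(np.arctan2(-vy,-vx))
def find(n,y_guess,x0,x1,zs,kind,edge_z=.08,save=None):
    c=cam(n); im=viewer.get_image(n); 
    if save: cv2.imwrite(save,im[:,:,::-1])
    g=cv2.cvtColor(im,cv2.COLOR_RGB2GRAY).astype(np.float32); hsv=cv2.cvtColor(im,cv2.COLOR_RGB2HSV)
    P=[]
    for x in np.arange(x0,x1,.003):
        ys=np.arange(y_guess-.02,y_guess+.02,.0005)
        uv=np.array([proj(c,[x,y,zs]) for y in ys],np.float32)
        src=g if kind=="line" else hsv[...,1].astype(np.float32)
        p=cv2.remap(src,uv[:,0].reshape(1,-1),uv[:,1].reshape(1,-1),cv2.INTER_LINEAR).ravel()
        if kind=="line":
            b=np.median(p); w=np.clip(b-40-p,0,None)
            if w.max()>30:
                i=w.argmax(); sl=slice(max(i-8,0),i+9); P.append((x,(w[sl]*ys[sl]).sum()/w[sl].sum()))
        else: # wood (saturated, +y) to tray (grey, -y): step
            q=(p>60); 
            if q.any() and not q.all(): P.append((x,ys[np.argmax(q)]))
    if len(P)>4:
        m,a=lsq(P); print(n,kind,len(P),np.round(m,4),"angle",round(a,2)); return m,a
    print(n,kind,"few",len(P))
E
python3 - <<'E'
from meas import *
s=status.state(); print(s["position"],s["force"],s["gripper_width"])
for n in("top","wrist"):
    find(n,-.095,.53,.59,.09,"line",save=f"pics/a_{n}.png")
    find(n,-.208,.46,.51,.08,"edge"); find(n,-.208,.62,.64,.08,"edge")
E
```

```text
[ 0.55457785 -0.00962303  0.07537158] [ 0.07927798 -0.31182421  1.36801081] 0.2678737412893073
top line few 0
top edge 17 [ 0.481  -0.2143] angle 2.53
top edge 7 [ 0.629  -0.2054] angle 5.79
wrist line 20 [ 0.5639 -0.0922] angle 2.81
wrist edge few 0
wrist edge few 0
```

Gripped at 0.268 (about 23 mm). The gap from line to edge is about 115 mm. Sliding gently along tool y in stages.

Call:
send_rows --rows '[{"linear": [0, 0.03, 0.01], "rotation": [0, 0, 0], "claw": 10}, {"linear": [0, 0.1, 0.01], "rotation": [0, 0, 0], "claw": 10}, {"linear": [0, 0.2, 0.01], "rotation": [0, 0, 0], "claw": 10}, {"linear": [0, 0.3, 0.01], "rotation": [0, 0, 0], "claw": 10}, {"linear": [0, 0.4, 0.01], "rotation": [0, 0, 0], "claw": 10}]'

```text
time_s: 17.25
position: [0.5561, -0.0287, 0.0754]
orientation: [1.0, 0.026, 0.001, -0.002]
force: [0.6, 5.7, 4.8]
gripper_width: 0.273
```

Call:
send_rows --rows '[{"linear": [0, 0.1, 0], "rotation": [0, 0, 0], "claw": 10}, {"linear": [0, 0.22, 0], "rotation": [0, 0, 0], "claw": 10}, {"linear": [0, 0.34, 0], "rotation": [0, 0, 0], "claw": 10}, {"linear": [0, 0.46, 0], "rotation": [0, 0, 0], "claw": 10}, {"linear": [0, 0.56, 0], "rotation": [0, 0, 0], "claw": 10}]'

```text
time_s: 17.75
position: [0.5578, -0.0571, 0.0754]
orientation: [1.0, 0.026, 0.001, -0.002]
force: [0.0, 5.1, 3.8]
gripper_width: 0.268
```

```bash
python3 - <<'E'
from meas import *
s=status.state(); print(s["position"],s["force"],s["ft_torque"],s["gripper_width"])
move([.5546,-.0096,.0754],np.radians(-86.7))
yg=-.0935-(-.0096-s["position"][1])
for n in("top","wrist"):
    find(n,yg,.53,.60,.09,"line",save=f"pics/b_{n}.png")
    find(n,-.210,.46,.51,.08,"edge"); find(n,-.205,.615,.64,.08,"edge")
E
```

```text
[ 0.557762   -0.05712901  0.07539976] [0.01741614 5.14879582 3.77803213] [ 0.39554888  0.14982989 -0.03309839] 0.26808336762224677
lin [-0.013 -0.953  0.005]
rot [-0.035 -0.013 -0.037]
rot [-2.0000e-02  5.4000e-02  2.2463e+01]
top line few 0
top edge 17 [ 0.481  -0.2143] angle 2.53
top edge 9 [ 0.627  -0.2094] angle 20.15
wrist line 24 [ 0.5645 -0.1407] angle 2.82
wrist edge 14 [ 0.4894 -0.2118] angle 6.37
wrist edge 9 [ 0.627  -0.1942] angle 14.94
```

Call:
send_rows --rows '[{"linear": [0, 0.12, 0], "rotation": [0, 0, 0], "claw": 10}, {"linear": [0, 0.24, 0], "rotation": [0, 0, 0], "claw": 10}, {"linear": [0, 0.36, 0], "rotation": [0, 0, 0], "claw": 10}, {"linear": [0, 0.48, 0], "rotation": [0, 0, 0], "claw": 10}, {"linear": [0, 0.58, 0], "rotation": [0, 0, 0], "claw": 10}]'

```text
time_s: 18.55
position: [0.5593, -0.0865, 0.0754]
orientation: [1.0, 0.026, 0.001, -0.002]
force: [-0.8, 5.6, 4.6]
gripper_width: 0.272
```

Call:
send_rows --rows '[{"linear": [0, 0.12, 0], "rotation": [0, 0, 0], "claw": 10}, {"linear": [0, 0.24, 0], "rotation": [0, 0, 0], "claw": 10}, {"linear": [0, 0.36, 0], "rotation": [0, 0, 0], "claw": 10}, {"linear": [0, 0.42, 0], "rotation": [0, 0, 0], "claw": 10}, {"linear": [0, 0.42, 0], "rotation": [0, 0, 0], "claw": 10}]'

```text
time_s: 19.05
position: [0.5606, -0.1074, 0.0756]
orientation: [1.0, 0.026, 0.001, -0.003]
force: [-0.2, 4.7, 4.7]
gripper_width: 0.27
```

```bash
cat > fin.py <<'E'
from meas import *
s=status.state(); print(s["time_s"],s["position"],s["force"],s["gripper_width"], "tool z",np.round(Ro.from_quat(s["orientation"]).apply([0,0,1]),3))
yg=-.0935-(-.0096-s["position"][1])
n="wrist"; r=find(n,yg,.53,.60,.09,"line")
c=cam(n); im=viewer.get_image(n); cv2.imwrite("pics/c_%d.png"%(s["time_s"]*100),im[:,:,::-1])
hsv=cv2.cvtColor(im,cv2.COLOR_RGB2HSV)
# outer edge of wood, per side of the board, sampled along y at fixed x (at z=.08)
for x in (.46,.48,.50,.615,.625,.635):
    ys=np.arange(-.24,-.17,.0025); row=[]
    for y in ys:
        u,v=map(int,np.round(proj(c,[x,y,.08]))); row.append("".join("%3d/%3d "%(hsv[v,u,1],hsv[v,u,2])) if 0<=u<640 and 0<=v<480 else "-")
    print(x,row[::2])
E
python3 fin.py
```

```text
19.05 [ 0.56064832 -0.10735404  0.07562452] [-0.15995679  4.67632164  4.74739336] 0.2697030790231257 tool z [ 0.002  0.005 -1.   ]
wrist line 23 [ 0.5702 -0.1899] angle 2.81
0.46 [' 20/ 25 ', ' 49/ 26 ', ' 58/ 22 ', ' 33/ 23 ', ' 47/ 27 ', ' 27/ 28 ', ' 15/ 17 ', ' 30/ 17 ', ' 36/ 28 ', ' 27/ 28 ', '124/185 ', ' 39/ 13 ', ' 96/ 16 ', ' 26/ 20 ']
0.48 [' 43/ 24 ', ' 49/ 26 ', ' 22/ 23 ', ' 19/ 27 ', ' 20/ 25 ', ' 19/ 27 ', '121/ 80 ', ' 78/ 13 ', ' 43/ 18 ', ' 40/ 19 ', ' 67/ 19 ', ' 16/ 31 ', ' 36/ 21 ', ' 39/ 26 ']
0.5 [' 80/ 16 ', ' 24/ 21 ', ' 36/ 21 ', ' 54/ 19 ', ' 32/ 16 ', ' 51/ 20 ', ' 57/ 18 ', ' 12/ 22 ', ' 47/ 27 ', ' 27/ 28 ', ' 34/ 30 ', ' 16/ 31 ', ' 31/ 33 ', ' 15/ 33 ']
0.615 ['  9/116 ', ' 13/118 ', ' 11/119 ', '  4/117 ', '  9/117 ', ' 11/119 ', ' 11/118 ', ' 41/132 ', '126/199 ', '124/199 ', '125/198 ', '124/200 ', '127/195 ', '127/199 ']
0.625 ['  9/116 ', ' 11/119 ', ' 13/120 ', ' 13/120 ', ' 11/120 ', ' 13/119 ', ' 13/122 ', ' 15/119 ', '127/209 ', '128/207 ', '128/208 ', '127/209 ', '128/208 ', '127/211 ']
0.635 [' 13/119 ', '  9/120 ', '  9/119 ', ' 13/118 ', ' 15/121 ', ' 11/120 ', ' 11/120 ', ' 11/121 ', '129/213 ', '126/218 ', '127/218 ', '126/220 ', '125/221 ', '125/223 ']
```

```bash
cat > fin.py <<'E'
from meas import *
s=status.state(); print(s["time_s"],s["position"],s["force"],s["gripper_width"],"tool z",np.round(Ro.from_quat(s["orientation"]).apply([0,0,1]),3))
yg=-.0925-(-.0096-s["position"][1])
r=find("wrist",yg,.53,.60,.09,"line"); c=cam("wrist"); im=viewer.get_image("wrist"); cv2.imwrite("pics/c_%d.png"%(s["time_s"]*100),im[:,:,::-1])
S=cv2.cvtColor(im,cv2.COLOR_RGB2HSV)[...,1].astype(np.float32); P=[]
for x in np.arange(.615,.645,.002):
    ys=np.arange(-.22,-.19,.0004); uv=np.array([proj(c,[x,y,.08]) for y in ys],np.float32)
    p=cv2.remap(S,uv[:,:1].copy(),uv[:,1:].copy(),cv2.INTER_LINEAR).ravel(); P.append((x,ys[np.argmax(p>70)]))
m,a=lsq(P); print("edge",m,a)
if r:
    le=r[0]; x=.56; t=np.tan(np.radians(3.3))
    for sl in (a,3.3): print("gap at x=.56:",(le[1]+(x-le[0])*np.tan(np.radians(r[1])))-(m[1]+(x-m[0])*np.tan(np.radians(sl))))
print("top-based gap", (.1145-np.hypot(*(s["position"][:2]-[.5546,-.0096]))))
E
python3 fin.py
```

```text
19.15 [ 0.56061357 -0.10738229  0.07553291] [0.33191437 4.02232213 5.32957628] 0.26737931341235277 tool z [ 0.002  0.005 -1.   ]
wrist line 23 [ 0.5702 -0.1899] angle 2.82
edge [ 0.633   -0.20376] 3.197987
gap at x=.56: 0.017398909
gap at x=.56: 0.017529302304992334
top-based gap 0.016532967917401165
```

Both estimates agree on a remaining gap of about 17 mm.

Call:
send_rows --rows '[{"linear": [0, 0.08, 0], "rotation": [0, 0, 0], "claw": 10}, {"linear": [0, 0.16, 0], "rotation": [0, 0, 0], "claw": 10}, {"linear": [0, 0.24, 0], "rotation": [0, 0, 0], "claw": 10}, {"linear": [0, 0.31, 0], "rotation": [0, 0, 0], "claw": 10}, {"linear": [0, 0.34, 0], "rotation": [0, 0, 0], "claw": 10}]'

```text
time_s: 19.75
position: [0.5616, -0.1236, 0.0757]
orientation: [1.0, 0.026, 0.001, -0.003]
force: [-0.0, 7.2, 6.7]
gripper_width: 0.272
```

Call:
send_rows --rows '[{"linear": [0, 0, 0.01], "rotation": [0, 0, 0], "claw": 10}, {"linear": [0, 0, 0.01], "rotation": [0, 0, 0], "claw": 10}, {"linear": [0, 0, 0.01], "rotation": [0, 0, 0], "claw": 10}, {"linear": [0, 0, 0.01], "rotation": [0, 0, 0], "claw": 10}, {"linear": [0, 0, 0.01], "rotation": [0, 0, 0], "claw": 10}]'

```text
time_s: 20.25
position: [0.5615, -0.1237, 0.0756]
orientation: [1.0, 0.026, 0.001, -0.003]
force: [-0.5, 3.7, 6.4]
gripper_width: 0.266
```

```bash
python3 fin.py; python3 - <<'E'
from h import *
d=viewer.get_image("side"); cv2.imwrite("pics/side_end.png",d[:,:,::-1])
hsv=cv2.cvtColor(d,cv2.COLOR_RGB2HSV); c=cam("side")
p=status.state()["position"]; a=np.radians(-86.9); s=p[:2]+.19*np.array([np.cos(a),np.sin(a)])
for z in(.09,.125,.146,.16): print(z,np.round(proj(c,[*s,z]),1))
u,v=map(int,proj(c,[*s,.12])); sub=hsv[v-35:v+35,u-30:u+30]
q=np.argwhere((sub[...,0]<16)&(sub[...,1]>110)&(sub[...,2]<200)&(sub[...,2]>40)); print("amber u",q[:,1].min()+u-30,q[:,1].max()+u-30,"v",q[:,0].min()+v-35,q[:,0].max()+v-35)
E
```

```text
20.25 [ 0.56154576 -0.12369723  0.07557934] [-0.52114009  3.73006574  6.38926826] 0.26624153471655626 tool z [ 0.002  0.006 -1.   ]
wrist line 23 [ 0.5618 -0.2067] angle 2.86
edge [ 0.63     -0.204025] 3.147786
gap at x=.56: 0.0010352284
gap at x=.56: 0.0012217769765852649
top-based gap 0.00019155531368432455
0.09 [320.7 353.5]
0.125 [320.1 341. ]
0.146 [319.7 333.3]
0.16 [319.5 328.1]
amber u 290 347 v 319 356
```

```bash
python3 - <<'E'
from h import *
d=cv2.imread("pics/side_end.png"); hsv=cv2.cvtColor(d,cv2.COLOR_BGR2HSV)
m=((hsv[...,0]<16)&(hsv[...,1]>110)&(hsv[...,2]<200)&(hsv[...,2]>40)).astype(np.uint8)
n,l,st,ce=cv2.connectedComponentsWithStats(m[310:370,285:360])
for i in range(1,n):
    if st[i,4]>30: print(st[i][:2]+[285,310],st[i][2:],cv2.minAreaRect(np.argwhere(l==i)[:,::-1].astype(np.float32)))
# board corners flatness: outer end predicted at z .09 / .085
c=cam("side"); a=np.radians(-87.1); p=np.array([.5615,-.1237]); x=np.array([np.cos(a),np.sin(a)]); y=np.array([-x[1],x[0]])
for sg in(1,-1):
    q=p+.255*x+sg*.045*y; print("corner pred z.09",np.round(proj(c,[*q,.09]),1),"z.075",np.round(proj(c,[*q,.075]),1))
w=((hsv[...,1]<40)&(hsv[...,2]>185)).astype(np.uint8); n,l,st,ce=cv2.connectedComponentsWithStats(w)
i=max([k for k in range(1,n) if 240<ce[k][0]<400 and 250<ce[k][1]<420],key=lambda k:st[k,4]); k,_=cv2.findContours((l==i).astype(np.uint8),0,1)
print("board quad",cv2.approxPolyDP(cv2.convexHull(k[0]),4,True).reshape(-1,2).tolist())
E
```

```text
[314 336] [ 15  21 252] ((36.0, 36.0), (20.0, 14.0), 90.0)
corner pred z.09 [350.4 377.8] z.075 [350.3 383. ]
corner pred z.09 [301.  385.5] z.075 [301.5 390.6]
board quad [[325, 277], [351, 380], [303, 387], [287, 282]]
```

```bash
python3 - <<'E'
from h import *
c=cam("side")
for f,p in(("side0",[.5546,-.0096]),("side_end",[.5615,-.1237])):
    d=cv2.imread(f"pics/{f}.png"); hsv=cv2.cvtColor(d,cv2.COLOR_BGR2HSV)
    a=np.radians(-87.1); x=np.array([np.cos(a),np.sin(a)]); y=np.array([-x[1],x[0]])
    pr=[np.round(proj(c,[*(np.array(p)+.255*x+s*.045*y),.09]),1) for s in(1,-1)]
    w=((hsv[...,1]<40)&(hsv[...,2]>185)).astype(np.uint8); n,l,st,ce=cv2.connectedComponentsWithStats(w)
    i=max([k for k in range(1,n) if 240<ce[k][0]<400 and 220<ce[k][1]<420],key=lambda k:st[k,4]); k,_=cv2.findContours((l==i).astype(np.uint8),0,1)
    print(f,pr,cv2.approxPolyDP(cv2.convexHull(k[0]),4,True).reshape(-1,2).tolist())
E
```

```text
side0 [array([338.2, 331.1]), array([293.4, 337.5])] [[317, 248], [338, 333], [296, 340], [282, 252]]
side_end [array([350.4, 377.8]), array([301. , 385.5])] [[325, 277], [351, 380], [303, 387], [287, 282]]
```

The same 2 px offset shows up in the starting picture, so the board is still flat. Handing in.

```bash
python3 -c "
from bench import ctrl,status
print(ctrl.sign_off(),status.state()['position'])"
```

```text
the job is handed in; nothing more can be done
the job is handed in; nothing more can be done
```

The vial is in the board's socket and released. The board is slid out with its line at the riser edge, still held by its post. I handed the job in at about 20 s of robot time, and no verdict was reported.

Last checks:
- **Line:** about 1 mm short of the edge by the wrist camera and 0.2 mm by travel from the top view, and about 0.3° from parallel. The tolerance is 7 mm and 0.12 rad.
- **Board:** flat. Its outer corners were 2 px off prediction in the side view, the same offset as in the starting picture. The grip was steady at about 23 mm.
- **Vial:** upright in the ring in the side view.

Disagreements and gaps:
- **Finger tips:** in the images they sat about 40–45 mm above the reported TCP. My first grasp caught only the vial's cap, so I opened the fingers and regripped it lower, while it still stood on the turntable.
- **Socket position:** the wrist and top cameras differed by about 3 mm.
- **Not measured at the end:** I did not re-measure the jar, dishes or rack. In the wrist view at 14 s the jar still stood on the turntable; the arm stayed away from it after that.
- **Final check by numbers only:** the picture limit was used up, so nothing was viewed by eye after the board was gripped.

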